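Release the eccentric cam and push the filter slide home

ROBOT

A 7-joint arm with a two-finger parallel gripper is mounted at the origin on a cart in front of the work surface, level with it; the furniture and walls round the work are solid. World frame = base frame: x ahead of the robot, y to its left, z up, the work surface at z = 0. Lengths are in m, angles in rad, forces in N, time in s.
With the tool pointing down it reaches from about 0.425 to 0.875 m from the base axis. Payload 4.7 kg.
Tool frame: the origin (TCP) lies midway between the tips of the shut fingers; the grasp point (between the pads) lies 19 mm behind it; z points along the fingers, x is the direction in which the jaws open and shut, and the axes are right-handed (so a half turn about z gives the same grasp; the last joint's range is limited). The gripper opens to 87 mm and grips with 3 to 60 N. Pads are 19 mm wide; open, the fingers measure 117 mm over their backs; the gripper's body (75 mm by 190 mm) begins 51 mm behind the grasp point.
Start: joints at [1.228, 0.321, -0.07, 1.45, 0.023, 1.371, -0.057], TCP at [0.227, -0.609, 0.223] pointing down, gripper open.
Joint ranges: [-2.86, 2.86], [-0.3, 2.09], [-1.38, 1.24], [0.06, 2.45], [-1.56, 4.7], [0.09, 2.05], [-2.69, 2.69]. Speed limits (rad/s): [2.57, 2.57, 3.14, 3.14, 3.14, 3.14, 3.14].

INTERFACE

Orientations are given as a unit quaternion [x, y, z, w].
In Python, from bench import bot, viewer gives the robot as it stands.
- The arm moves only by the tool play_rows, never from a script. Its argument "motion" is a list of rows, each a list of 5 numbers: the shift along the tool's x, y, z in mm, then the turn about the tool's z in degrees, then the finger opening in mm, from 0 to 87. In form: [[tx, ty, tz, twist, hand], ...]. A call has 1 to 20 rows; each row shifts and turns the commanded pose from where the row before left it, along the tool's axes as they then stand; what a row does not reach is not made up. A row lasts 1/10 s, in which the tool goes at most 50 mm and 8.59 degrees, less where a joint would pass 70% of its speed; a pose out of reach is approached as far as the arm can. A call with a gripper value outside its range is refused whole. The fingers move at their own pace and stop on an object; "newtons" is the grip in N (left out, the last holds). Time passes only in rows, so rows that do not move let the fingers close. It gives the time, the measured TCP pose, the force and the opening at its end, in the units of the state.
- bot.read_state(): the state, without advancing time (a new reading comes with each control period).
- viewer.capture(name): name is "side" or "top"; returns a dict with "color" (384x512x3 uint8, red, green, blue), "fx", "fy", "cx", "cy" (pixels), "k1" (the pictures are not rectified: a ray, as slopes to the right and down, at radius r is drawn at 1 + k1 r^2 times it, then the intrinsics apply), "rvec" (rotation vector, rad) and "tvec" (3), from world to camera coordinates, as OpenCV has them. Camera axes: x right, y down, z forward; pixel columns grow to the right and rows downward; lengths in m; the calibration is good to about 2 mm. A picture is of the moment at which its call begins. There is no depth.
- bot.sign_off(): hands the job in, once; it reports no verdict.
Trained networks look in the newest picture that a camera, given by its name, has taken for a name from the list of things; names that differ only in an ending like _2 or _b are one class to them, and where a whole thing is asked for, a point or a joint stands for the part that bears it (a point fixed in the world has none). Each returns a list of dicts, best first, with "confidence" (0 to 1); they miss things now and then, are a little off and sometimes report something else, mostly with a low value. They report only what shows in the picture. A call takes as long as a camera call. They do not tell look-alikes from the thing itself.
- viewer.find_in(thing, camera): "location" ([x, y, z] in m, in the coordinates of the camera as it stood for that picture, good to about 4 mm: the middle of the surface that is visible of it).
The state is a dict: "time": time; "joint_pos": joint angles; "qvel": joint speeds; "joint_torque": joint torques, N m; "tcp_pos": TCP position; "ee_rot": TCP orientation; "ft_force": force on the tool from outside, world axes, zero at the start; "moment": the same for the moment, N m; "opening": finger opening in m.
Only numpy, scipy, OpenCV 4.12 (cv2) and the standard library are available. Lean on these libraries where they do the work, as an engineer would, in place of code of your own. Each camera call takes 0.05 s, during which the arm holds its last target.

TASK

Bring the filter into its measuring position: with the fingertips, push the upright pin of the cam lever round until the lever points straight away from the slide, so that the cam's low point faces the slide; only then push the slide forward by its upright rear plate until it is fully home at the cam. Only push, never grip the pin or the plate; the filter stays lying in the slide's pocket and the things standing round the fixture stay where they are.

Things in the scene. Friction and masses are not known exactly. Their poses are not given: they have to be found in the camera images.
- fixture: fixed fixture: dark base plate 235 x 104 x 10 mm (fixture x -175..+60, y -52..+52 mm). Origin on the table under the cam's axis; x is the slide's forward direction, towards the cam, and points roughly to the robot's right (world -y, up to 0.35 rad off); z up. Two guide rails, tops at z = 29 mm, at y = -49..-33 and +33..+49 mm, x = -165..-43 mm
- cam_axis (a point): point on the vertical turning axis of the eccentric cam, 48 mm above the table, at the lever's top face. The cam is a steel disc of 26 mm radius, its centre 14 mm off the axis, 13 to 33 mm above the table
- cam (a joint): angle of cam and lever, rad. 0: low point faces the slide, lever along fixture +x, away from the slide. Grows clockwise from above: lever points to (cos a, -sin a) in fixture x, y. Starts 1.4 to 2.3, lever on the robot's side; turns -0.6 to 2.6, no stop at 0, stays where left (stiff: about 3 N at the pin). Within 0.3 of 0 counts as low; well off it blocks the slide
- pin (a point): point on the axis of the upright black round pin at the lever's end, 80 mm from the cam's axis. The pin is 14 mm in diameter (18 mm at its cap) and stands on the lever from 48 to 85 mm above the table; this point is 68 mm above the table. The lever is a flat bar 13 mm wide, 40 to 48 mm above the table
- slide (a joint): travel of the follower slide along the fixture's +x, in m: 0 fully back (as at the start), 0.033 fully home (end stop). Takes about 2 N to push and stays where it is left
- push_plate (a point): centre of the rear face of the slide's upright push plate (the face looking to the fixture's -x, to be pushed along +x), 55 mm above the table. The plate is 56 mm wide, 8 mm thick, its top 67 mm above the table; behind it there is only the base plate, 10 mm high. It moves with the slide
- pocket (a point): centre of the floor of the slide's square pocket, 19 mm above the table; pocket 54 x 54 mm with a 6 mm high rim; the filter lies in it
- filter: loose square framed filter 50 x 50 x 9 mm lying flat in the slide's pocket; origin at the centre of its underside
- clamp: bystander: slotted table clamp 26 x 75 x 17 mm on the fixture's far side; origin under its centre
- bush: bystander: clear round bush, 26 mm in diameter, 12 mm high, on the fixture's near side; origin under its centre
- spare_filter: bystander: framed filter 50 x 50 x 9 mm lying on the table; origin under its centre
- sensor: bystander: round black sensor puck, 48 mm in diameter, 26 mm high; origin under its centre
- dish: bystander: small dish, 60 mm in diameter, 12 mm high; origin under its centre
- post: bystander: upright post holder 25 x 41 x 95 mm with thumb screw; origin under it
- bottle: bystander: dropper bottle, 32 mm in diameter, 105 mm high; origin under its centre
Things that resemble listed ones, but are neither listed nor needed, are in the scene too. Leave any red look-alike of the filter alone.

How it is judged:
By the outcome, as a careful person would: the job done as asked, in the order asked, and still so for the second after the job is handed in, with the robot touching nothing.
It also fails if it takes over 61 s, if anything falls off the work surface, if the arm or the gripper's body presses on something with over 40 N, if the wrist force passes 120 N, or if a joint passes its speed limit or range.

## Working session

There is one attempt and no reset: what is moved stays moved. The work goes in short steps, Python scripts to look and compute and a tool call to move; the robot and the scene stay as the last step left them, time stands still between calls to the robot, and variables do not carry over. Pictures are saved under pics/ and viewed, and the job is handed in when it is done.

Besides the shell and the picture viewer there is one more tool, called after ">>>" as name(argument=value, ...) on one line, values as JSON. play_rows: Moves the arm, as the interface text tells. Its arguments: {"type":"object","properties":{"motion":{"type":"array","items":{"type":"array","items":{"type":"number"}}},"newtons":{"type":"number"}},"required":["motion"]}

```bash
mkdir -p pics; ls; cat > h.py <<'E'
import numpy as np, cv2
from bench import bot, viewer
def cap(n,fn=None):
    c=viewer.capture(n)
    if fn: cv2.imwrite('pics/'+fn,cv2.cvtColor(c['color'],cv2.COLOR_RGB2BGR))
    return c
def RT(c): return cv2.Rodrigues(np.array(c['rvec'],float))[0],np.array(c['tvec'],float).ravel()
def c2w(c,p):
    R,t=RT(c); return R.T@(np.array(p)-t)
def px2w(c,u,v,z):
    R,t=RT(c); d=np.array([(u-c['cx'])/c['fx'],(v-c['cy'])/c['fy']]); s=d.copy()
    for _ in range(50): s=d/(1+c['k1']*(s@s))
    o=-R.T@t; r=R.T@np.array([s[0],s[1],1]); return o+r*(z-o[2])/r[2]
def w2px(c,p):
    R,t=RT(c); q=R@np.array(p)+t; s=q[:2]/q[2]; s=s*(1+c['k1']*(s@s)); return np.array([c['fx']*s[0]+c['cx'],c['fy']*s[1]+c['cy']])
E
python3 - <<'E'
from h import *
s=bot.read_state(); print({k:np.round(v,3) for k,v in s.items()})
for n in ['side','top']:
    c=cap(n,n+'0.png'); print(n,c2w(c,[0,0,0]).round(3),c['k1'],c['fx'])
    for t in ['fixture','cam_axis','cam','pin','slide','push_plate','pocket','filter','clamp','bush','spare_filter','sensor','dish','post','bottle']:
        try:
            for d in viewer.find_in(t,n)[:3]:
                p=c2w(c,d['location']); print(t,round(d['confidence'],2),p.round(3),w2px(c,p).round())
        except Exception as e: print(t,e)
E
```

```text
pics
{'time': np.float64(0.0), 'joint_pos': array([ 1.228,  0.322, -0.07 ,  1.452,  0.023,  1.371, -0.057]), 'qvel': array([ 0.002, -0.001, -0.   , -0.001,  0.001, -0.001,  0.   ]), 'joint_torque': array([ 0.0000e+00, -4.9128e+01, -4.0400e-01, -3.1253e+01, -6.4000e-02,
        4.4000e-02,  0.0000e+00]), 'tcp_pos': array([ 0.227, -0.609,  0.221]), 'ee_rot': array([ 0.821, -0.57 , -0.001, -0.   ]), 'ft_force': array([0.165, 0.578, 0.293]), 'moment': array([-0.023,  0.006,  0.013]), 'opening': np.float64(0.087)}
side [0.388 1.288 0.728] 0.00044878594050719724 376.0311900866839
fixture 0.67 [ 0.558 -0.154  0.022] [247. 186.]
cam_axis 0.95 [ 0.556 -0.158  0.025] [248. 185.]
cam 0.52 [ 0.524 -0.25   0.046] [257. 172.]
pin 0.49 [ 0.524 -0.254  0.043] [257. 173.]
slide 0.56 [ 0.583 -0.148  0.042] [241. 182.]
slide 0.31 [ 0.525 -0.251  0.044] [257. 172.]
push_plate 0.63 [ 0.582 -0.144  0.04 ] [242. 183.]
push_plate 0.6 [ 0.523 -0.253  0.047] [257. 172.]
pocket 0.72 [ 0.581 -0.144  0.044] [242. 182.]
filter 0.48 [0.486 0.019 0.006] [261. 210.]
clamp 0.35 [ 0.58  -0.144  0.045] [242. 182.]
bush
[... 406 characters left out ...]
0. 183.]
cam 0.69 [ 0.531 -0.263  0.044] [342. 191.]
pin 0.66 [ 0.534 -0.26   0.044] [341. 190.]
slide 0.53 [ 0.58  -0.169  0.023] [312. 177.]
push_plate 0.75 [ 0.584 -0.166  0.024] [311. 176.]
push_plate 0.57 [ 0.562 -0.231  0.01 ] [330. 182.]
pocket 0.62 [ 0.58  -0.172  0.026] [313. 177.]
filter 0.78 [0.488 0.016 0.003] [256. 206.]
filter 0.65 [ 0.571 -0.194  0.028] [320. 179.]
filter 0.65 [ 0.527 -0.459  0.005] [399. 192.]
clamp 0.59 [ 0.643 -0.259  0.013] [338. 158.]
bush 0.51 [ 0.64  -0.261  0.011] [339. 159.]
spare_filter 0.56 [0.469 0.14  0.004] [219. 212.]
sensor 0.53 [0.584 0.388 0.045] [141. 176.]
sensor 0.52 [0.511 0.249 0.024] [185. 199.]
post 0.67 [0.585 0.483 0.067] [110. 175.]
```

```bash
python3 - <<'E'
import cv2
a=cv2.imread('pics/top0.png')[110:250,250:430]; cv2.imwrite('pics/topc.png',cv2.resize(a,(774,602*1),interpolation=cv2.INTER_CUBIC)[:600])
a=cv2.imread('pics/side0.png')[130:240,190:310]; cv2.imwrite('pics/sidec.png',cv2.resize(a,None,fx=5,fy=5,interpolation=cv2.INTER_CUBIC))
E
```

```text
(no output)
```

View pics/top0.png

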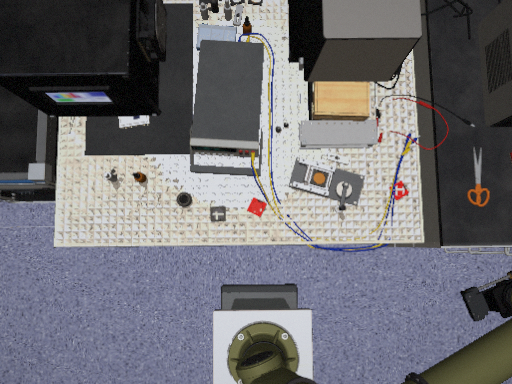

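View pics/topc.png

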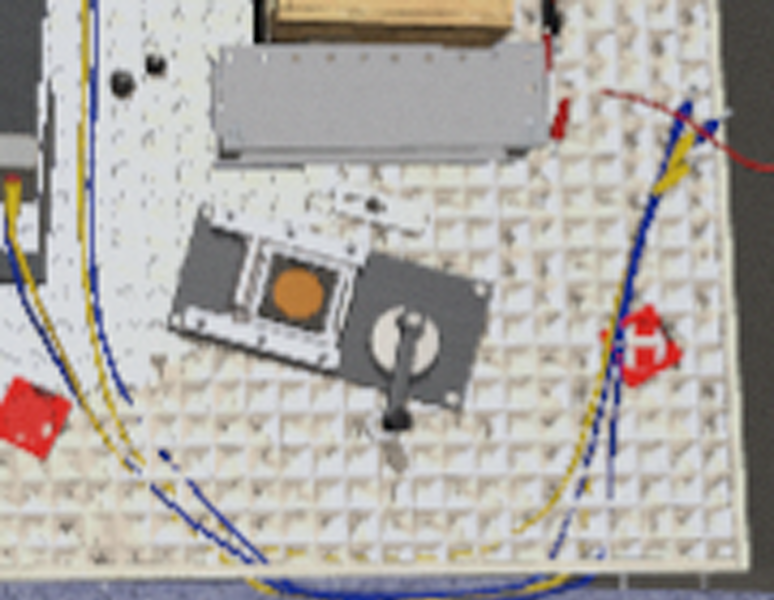

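View pics/sidec.png

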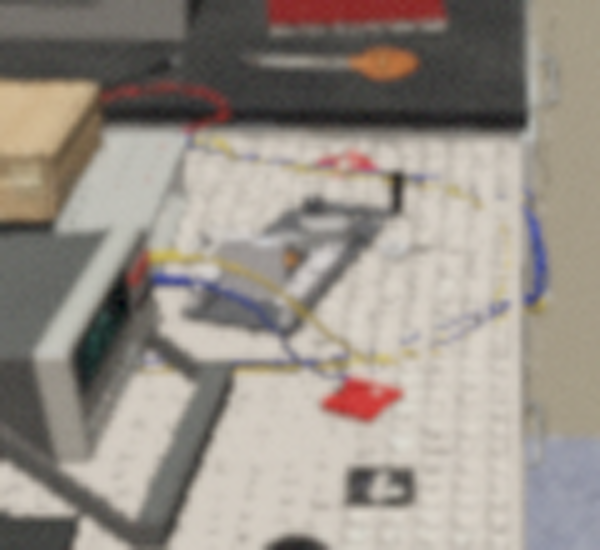

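View pics/side0.png

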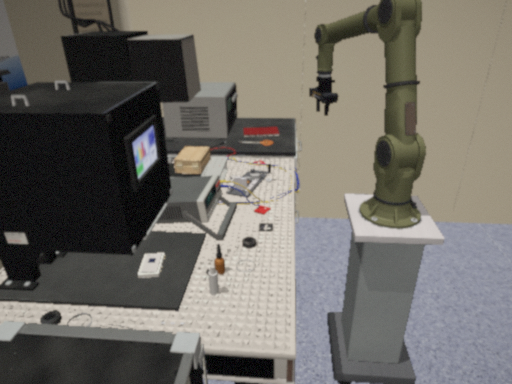

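```bash
cat >> h.py <<'E'
def fix2w(P,p): # P=(x,y,th): fixture +x dir world angle th
    c,s=np.cos(P[2]),np.sin(P[2]); return np.array([P[0]+c*p[0]-s*p[1],P[1]+s*p[0]+c*p[1],p[2]])
E
python3 - <<'E'
from h import *
from scipy.optimize import least_squares
c=cap('top'); cr=lambda x,y:(250+(x+.5)/4.3-.5,110+(y+.5)/4.3-.5)
obs=[(205,205,-175,52,10),(493,285,60,52,10),(460,410,60,-52,10),(170,328,-175,-52,10)]
def res(P): return np.concatenate([w2px(c,fix2w(P,np.array(o[2:])/1e3))-cr(*o[:2]) for o in obs])
r=least_squares(res,[.53,-.25,-1.7]); P=r.x; print(P, r.fun.round(2))
pin=px2w(c,*cr(398,417),.085); A=fix2w(P,[0,0,.048])
print('A',A,'pin',pin,np.linalg.norm(pin[:2]-A[:2]))
print('axis px at hub', np.array(cr(411,320)), w2px(c,A))
d=pin[:2]-A[:2]; print('ang',-(np.arctan2(d[1],d[0])-P[2]))
s=cv2.imread('pics/side0.png');c2=cap('side')
print('pin side',px2w(c2,190+397/5,130+190/5,.068))
np.save('P.npy',P)
im=cv2.resize(cv2.imread('pics/top0.png')[110:250,250:430],None,fx=4.3,fy=4.3,interpolation=cv2.INTER_CUBIC)
sm=cv2.resize(s[130:240,190:310],None,fx=5,fy=5,interpolation=cv2.INTER_CUBIC)
a=-(np.arctan2(d[1],d[0])-P[2])
pts=[(-175,52,10),(60,52,10),(60,-52,10),(-175,-52,10),(0,0,48),(80*np.cos(a),-80*np.sin(a),85),(80*np.cos(a),-80*np.sin(a),48),(-165,33,29),(-43,33,29),(-165,-33,29),(-43,-33,29),(80,0,85)]
for p in pts:
    w=fix2w(P,np.array(p)/1e3)
    u=w2px(c,w); cv2.circle(im,tuple(int(k) for k in ((u-[250,110]+.5)*4.3)),3,(255,0,255),-1)
    u=w2px(c2,w); cv2.circle(sm,tuple(int(k) for k in ((u-[190,130]+.5)*5)),3,(255,0,255),-1)
cv2.imwrite('pics/o1.png',im);cv2.imwrite('pics/o2.png',sm)
E
```

```text
[ 0.55061202 -0.27454061 -1.85920491] [-0.57 -0.82  0.66 -0.28  0.61  0.69 -0.69  0.36]
A [ 0.55061202 -0.27454061  0.048     ] pin [ 0.47536046 -0.25271475  0.085     ] 0.07835282494645
axis px at hub [345.19767442 184.03488372] [345.88546615 184.17402672]
ang -4.718504451390803
pin side [ 0.4691413  -0.24968144  0.068     ]
```

View pics/o1.png

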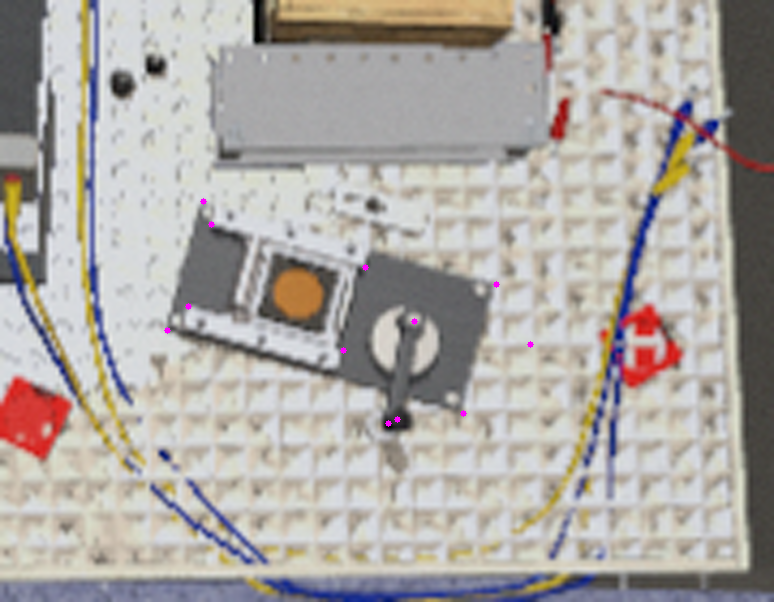

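View pics/o2.png

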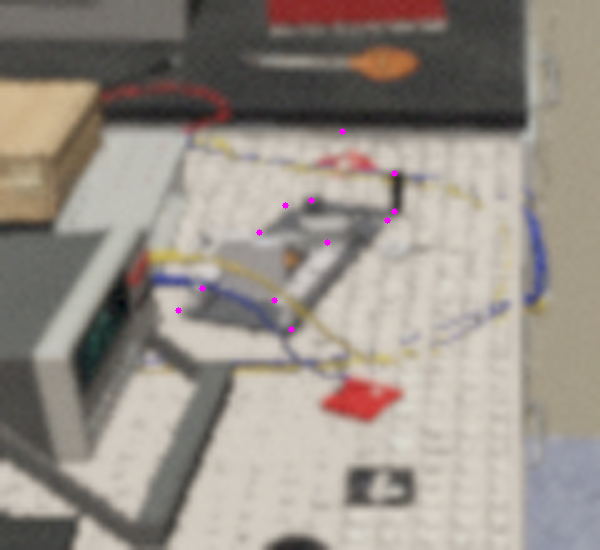

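```bash
cat >> h.py <<'E'
def toolaxes(q):
    from scipy.spatial.transform import Rotation as R
    return R.from_quat(q).as_matrix()
def delta(target,s=None):
    s=s or bot.read_state(); M=toolaxes(s['ee_rot']); return (M.T@(np.array(target)-s['tcp_pos'])*1e3).round(1)
def yaw(s=None):
    s=s or bot.read_state(); M=toolaxes(s['ee_rot']); return np.degrees(np.arctan2(M[1,0],M[0,0]))
E
python3 - <<'E'
from h import *
P=np.load('P.npy'); P[0]=.550;P[1]=-.2735; np.save('P.npy',P)
T=fix2w(P,[-.035,-.080,.2]); print(T,delta(T),yaw(), np.degrees(P[2]))
c=cap('top');cr=lambda x,y:(250+(x+.5)/4.3-.5,110+(y+.5)/4.3-.5)
w=px2w(c,*cr(246,277),.067);d=w-fix2w(P,[0,0,0.067]); print('plate rear',w, 'fix x',d[:2]@[np.cos(P[2]),np.sin(P[2])])
print('box',px2w(c,*cr(300,160),.0))
E
```

```text
[ 0.48325912 -0.21719143  0.2       ] [-277.7 -377.    22.5] -69.55632639005142 -106.5245943295721
plate rear [ 0.58216305 -0.14680618  0.067     ] fix x -0.1306091104272226
box [ 0.68435576 -0.19967975  0.        ]
```

>>> play_rows(motion=[[-12,-16,0,0,10],[-20,-28,2,0,10],[-24,-32,2,0,10],[-24,-32,2,0,10],[-24,-32,2,0,10],[-24,-32,2,0,10],[-24,-32,2,0,10],[-24,-32,2,0,10],[-24,-32,2,0,10],[-24,-32,2,0,10],[-24,-32,2,0,10],[-20,-30,2,0,10],[-10,-20,2,0,10],[-4,-11,1,0,10]])

```text
time: 3.15
tcp_pos: [0.4981, -0.2051, 0.1977]
ee_rot: [0.822, -0.569, 0.0, -0.0]
ft_force: [-1.2, -1.2, 0.1]
opening: 0.0103
```

>>> play_rows(motion=[[0,0,0,-6,10],[0,0,0,-7,10],[0,0,0,-7,10],[0,0,0,-7,10],[0,0,0,-7,10],[0,0,0,-7,10],[0,0,0,-7,10],[0,0,0,-5,10],[0,0,0,0,10]])

```text
time: 4.05
tcp_pos: [0.4963, -0.2088, 0.1975]
ee_rot: [0.989, -0.145, -0.0, 0.0]
ft_force: [-0.9, 0.3, 0.1]
opening: 0.0103
```

```bash
python3 - <<'E'
from h import *
P=np.load('P.npy')
T=fix2w(P,[-.035,-.080,.058]); s=bot.read_state();print(s['tcp_pos'],s['opening'],delta(T,s),yaw(s),s['joint_pos'].round(2),s['ft_force'])
for n,b in (('top',(110,250,250,430)),('side',(130,240,190,310))):
    c=cap(n,n+'1.png'); print(n,w2px(c,s['tcp_pos']))
    a=cv2.imread('pics/'+n+'1.png')[b[0]:b[1],b[2]:b[3]]
    cv2.imwrite('pics/'+n+'1c.png',cv2.resize(a,None,fx=4.2,fy=4.2,interpolation=cv2.INTER_CUBIC))
E
```

```text
[ 0.49629663 -0.20881288  0.19754884] 0.010297351287848595 [-10.1  11.7 139.6] -16.645720409815624 [ 0.8   0.13 -0.48  1.75  0.06  1.28  0.01] [-0.9235549   0.3318067   0.05664391]
top [334.34983924 196.43924407]
side [262.50294926 143.29376568]
```

View pics/side1c.png

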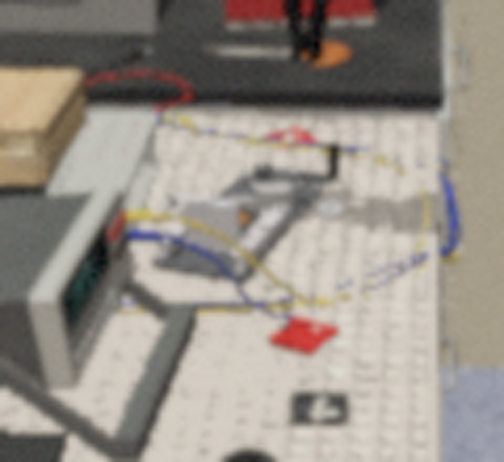

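View pics/top1c.png

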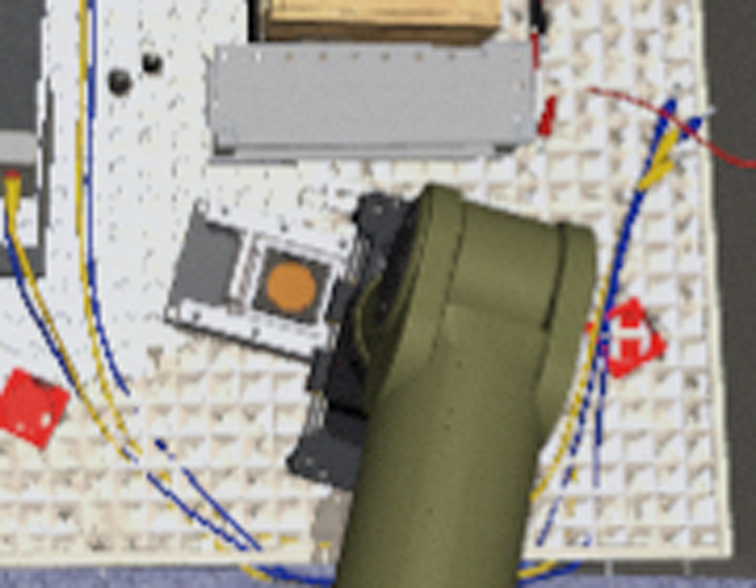

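>>> play_rows(motion=[[-5,0,5,0,10],[-5,0,12,0,10],[0,0,18,0,10],[0,0,20,0,10],[0,0,20,0,10],[0,0,20,0,10],[0,0,18,0,10],[0,0,13,0,10],[0,0,8,0,10],[0,0,5,0,10],[0,0,0,0,10],[0,0,0,0,10]])

```text
time: 5.35
tcp_pos: [0.4877, -0.2049, 0.0591]
ee_rot: [0.99, -0.144, 0.001, 0.0]
ft_force: [0.1, -0.6, 0.7]
opening: 0.0103
```

```bash
cat > look.py <<'E'
from h import *
import sys
k=sys.argv[1]
P=np.load('P.npy'); s=bot.read_state(); e=np.array([np.cos(P[2]),np.sin(P[2])]); f=np.array([-e[1],e[0]])
d=s['tcp_pos'][:2]-P[:2]; print('fix tcp',(d@e*1e3).round(1),(d@f*1e3).round(1),'z',s['tcp_pos'][2].round(4),'yaw',yaw(s).round(1),'F',s['ft_force'].round(1),'op',s['opening'].round(4),'t',s['time'])
for n,b,m in (('top',(110,250,250,430),4),('side',(130,230,190,310),6)):
    c=cap(n,n+k+'.png')
    a=cv2.imread('pics/'+n+k+'.png')[b[0]:b[1],b[2]:b[3]]
    a=cv2.resize(a,None,fx=m,fy=m,interpolation=cv2.INTER_CUBIC)
    u=w2px(c,s['tcp_pos'])
    cv2.circle(a,tuple(int(q) for q in ((u-[b[2],b[0]]+.5)*m)),2,(255,0,255),-1)
    cv2.imwrite('pics/'+n+k+'c.png',a)
E
python3 look.py 2
```

```text
Traceback (most recent call last):
  File "look.py", line 5, in <module>
    d=s['tcp_pos'][:2]-P[:2]; print('fix tcp',(d@e*1e3).round(1),(d@f*1e3).round(1),'z',s['tcp_pos'][2].round(4),'yaw',yaw(s).round(1),'F',s['ft_force'].round(1),'op',s['opening'].round(4),'t',s['time'])
                                                                                                                                                                       ^^^^^^^^^^^^^^^^^^
AttributeError: 'float' object has no attribute 'round'
```

```bash
sed -i "s/s\['opening'\].round(4)/round(float(s['opening']),4)/" look.py; python3 look.py 2
```

```text
fix tcp -48.0 -79.3 z 0.0591 yaw -16.6 F [ 0.1 -0.6  0.7] op 0.0103 t 5.35
```

View pics/side2c.png

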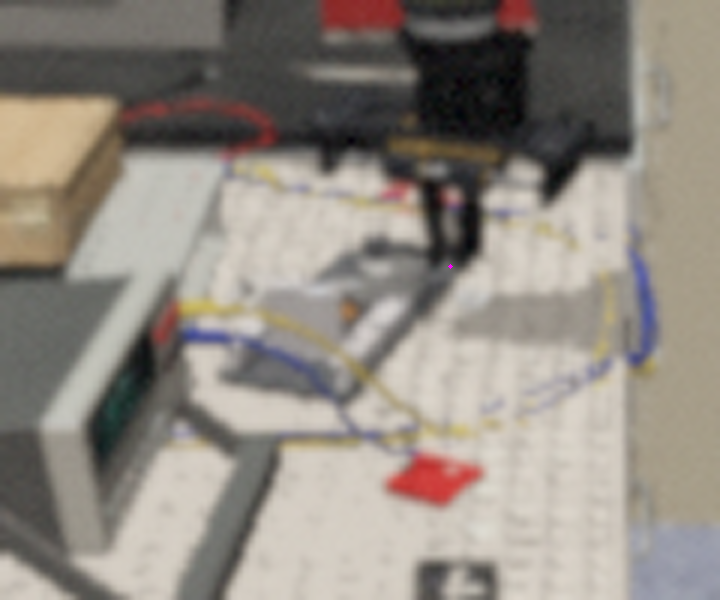

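>>> play_rows(motion=[[0,5,0,0,10],[0,5,0,0,10],[0,5,0,0,10],[0,5,0,0,10],[0,3,0,0,10],[0,2,0,0,10],[0,0,0,0,10]])

```text
time: 6.15
tcp_pos: [0.4799, -0.229, 0.0585]
ee_rot: [0.99, -0.144, -0.0, 0.0]
ft_force: [-0.1, 0.1, 0.6]
opening: 0.0103
```

>>> play_rows(motion=[[0,2,0,0,10],[0,2,0,0,10],[0,0,0,0,10]])

```text
time: 6.45
tcp_pos: [0.4788, -0.2328, 0.0585]
ee_rot: [0.99, -0.144, -0.0, 0.0]
ft_force: [0.5, 0.5, 0.2]
opening: 0.0099
```

>>> play_rows(motion=[[0,2,0,0,10],[0,2,0,0,10],[0,0,0,0,10]])

```text
time: 6.75
tcp_pos: [0.4776, -0.2368, 0.0585]
ee_rot: [0.99, -0.144, -0.0, 0.0]
ft_force: [0.9, 0.3, 1.0]
opening: 0.0102
```

```bash
python3 look.py 3
```

```text
fix tcp -14.6 -79.8 z 0.0585 yaw -16.6 F [0.9 0.3 1. ] op 0.0102 t 6.75
```

View pics/side3c.png

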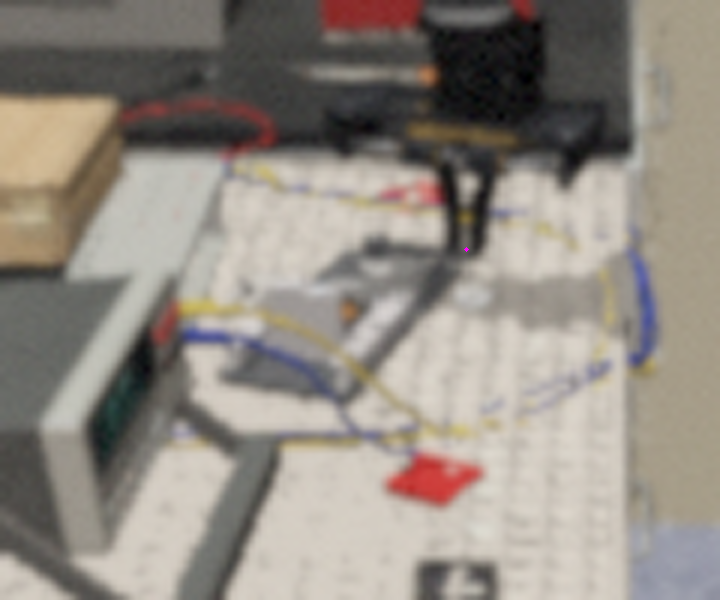

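>>> play_rows(motion=[[-2,0,0,0,10],[-2,0,0,0,10],[0,0,0,0,10]])

```text
time: 7.15
tcp_pos: [0.4736, -0.2351, 0.0585]
ee_rot: [0.99, -0.144, -0.0, 0.0]
ft_force: [0.9, 0.2, 0.3]
opening: 0.01
```

>>> play_rows(motion=[[-1,5,0,-4,10],[-1,6,0,-4,10],[-1,6,0,-4,10],[-1,6,0,-4,10],[0,0,0,0,10]])

```text
time: 7.65
tcp_pos: [0.4661, -0.2569, 0.0586]
ee_rot: [1.0, -0.005, 0.0, -0.0]
ft_force: [-0.4, 0.5, 0.8]
opening: 0.0098
```

```bash
python3 look.py 4
```

```text
fix tcp 7.9 -85.2 z 0.0586 yaw -0.6 F [-0.4  0.5  0.8] op 0.0098 t 7.65
```

View pics/side4c.png

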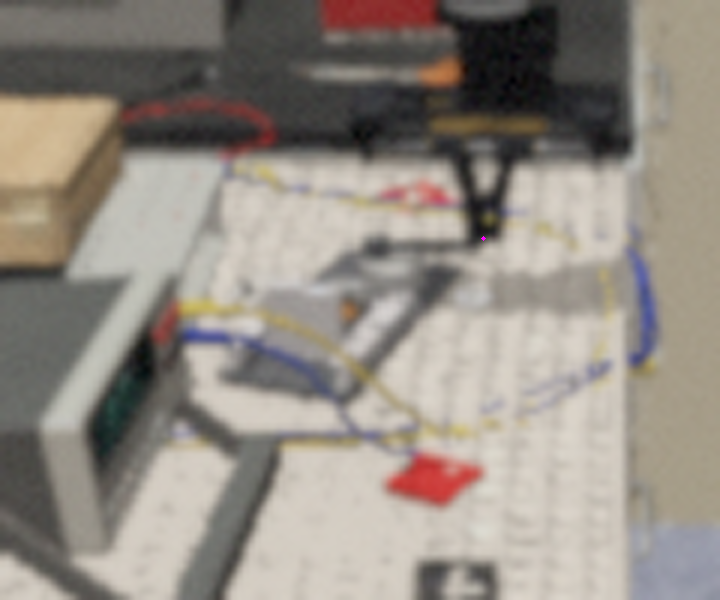

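View pics/top4c.png

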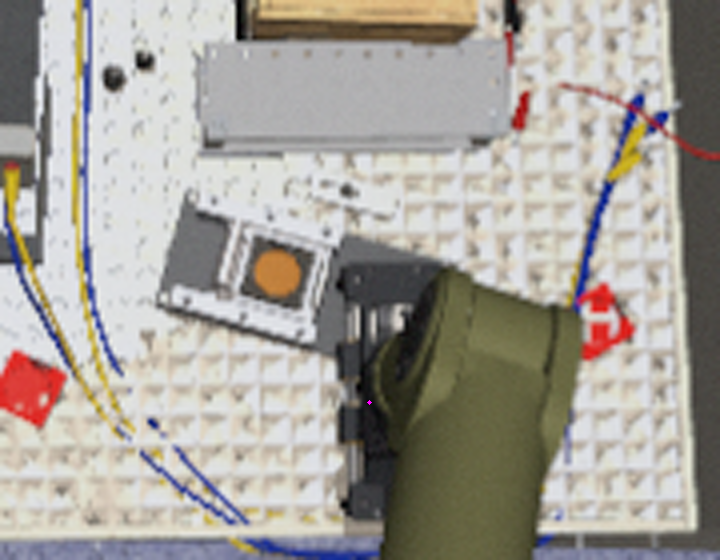

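>>> play_rows(motion=[[-1,5.8,0,-4,10],[-1,5.8,0,-4,10],[-1,5.8,0,-4,10],[-1,5.8,0,-4,10],[-1,5.8,0,-4,10],[-1,5.8,0,-4,10],[-1,5.8,0,-4,10],[-1,5.8,0,-4,10],[-1,5.8,0,-4,10],[0,0,0,0,10]])

```text
time: 8.75
tcp_pos: [0.4712, -0.3088, 0.0585]
ee_rot: [0.953, 0.304, 0.0, -0.0]
ft_force: [-0.7, 1.3, -0.3]
opening: 0.0096
```

```bash
python3 look.py 5
```

```text
fix tcp 56.2 -65.5 z 0.0585 yaw 35.4 F [-0.7  1.3 -0.3] op 0.0096 t 8.75
```

View pics/side5c.png

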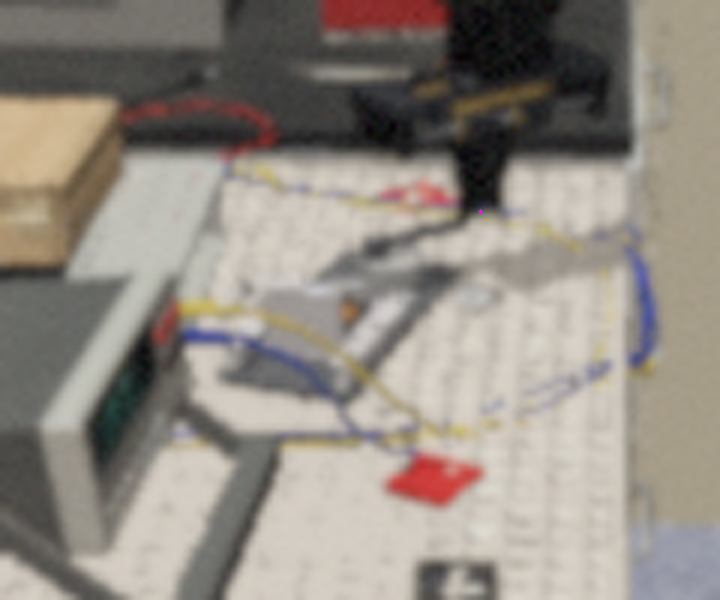

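View pics/top5c.png

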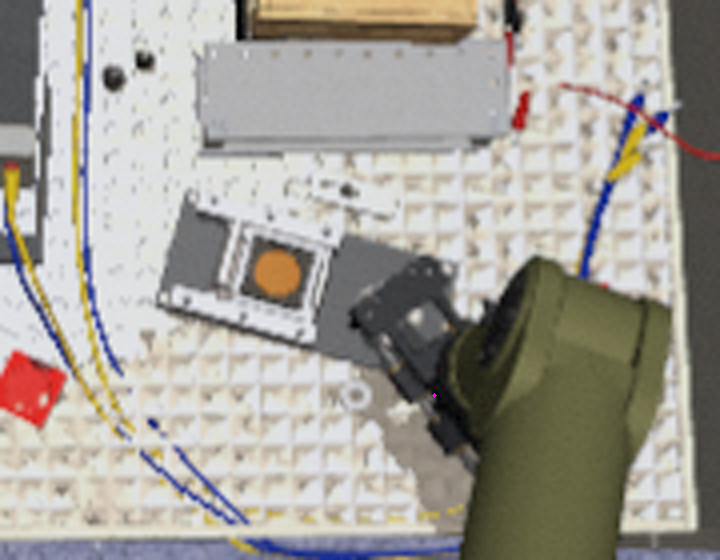

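>>> play_rows(motion=[[-0.8,5.8,0,-4,10],[-0.8,5.8,0,-4,10],[-0.8,5.8,0,-4,10],[-0.8,5.8,0,-4,10],[-0.8,5.8,0,-4,10],[-0.8,5.8,0,-4,10],[-0.8,5.8,0,-4,10],[-0.8,5.8,0,-4,10],[-0.8,5.8,0,-4,10],[0,0,0,0,10],[0,0,0,0,10]])

```text
time: 9.95
tcp_pos: [0.5064, -0.3466, 0.0583]
ee_rot: [0.813, 0.583, -0.0, -0.0]
ft_force: [-0.9, -1.0, 0.1]
opening: 0.0104
```

```bash
python3 look.py 6
```

```text
fix tcp 82.4 -21.0 z 0.0583 yaw 71.3 F [-0.9 -1.   0.1] op 0.0104 t 9.95
```

View pics/side6c.png

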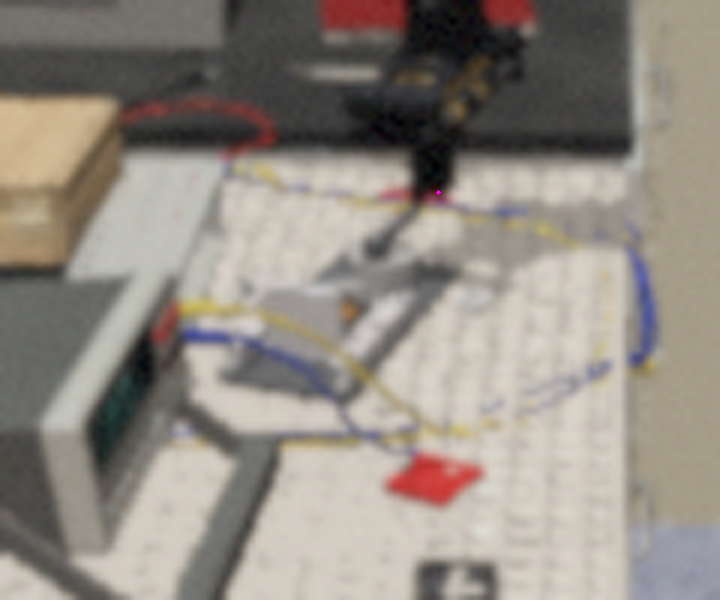

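View pics/top6c.png

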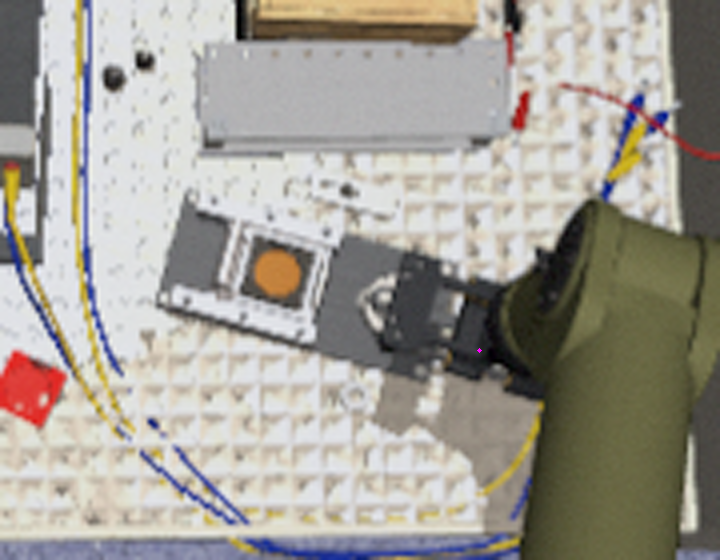

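>>> play_rows(motion=[[0,2,0,-1,10],[0,2,0,-1,10],[0,0,0,0,10],[0,-3,0,0,10],[0,-8,0,0,10],[0,-12,0,0,10],[0,-12,0,0,10],[0,-8,-10,0,10],[0,0,-20,0,5],[0,0,-30,0,0],[0,0,-30,0,0],[0,0,-25,0,0],[0,0,-15,0,0],[0,0,0,0,0]])

```text
time: 11.45
tcp_pos: [0.4704, -0.3362, 0.1913]
ee_rot: [0.802, 0.598, 0.0, 0.002]
ft_force: [1.6, -0.0, -0.4]
opening: 0.001
```

```bash
python3 look.py 7
```

```text
fix tcp 82.7 -58.5 z 0.1913 yaw 73.4 F [ 1.6 -0.  -0.4] op 0.001 t 11.45
```

View pics/side7c.png

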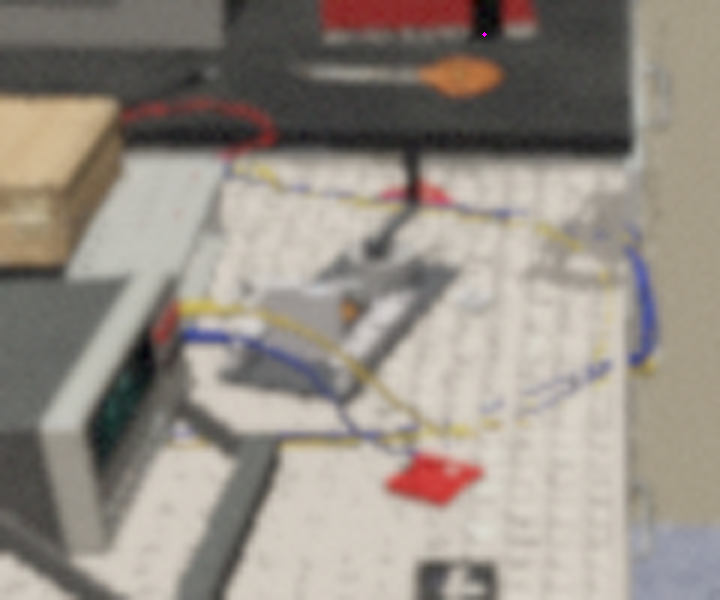

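View pics/top7c.png

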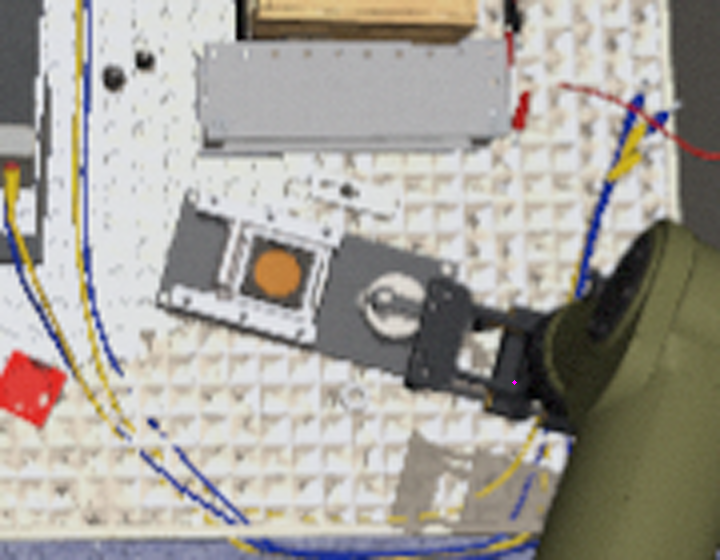

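>>> play_rows(motion=[[10,2,0,0,0],[20,5,0,0,0],[30,7,0,0,0],[30,7,0,0,0],[30,7,0,0,0],[30,7,0,0,0],[30,7,0,0,0],[30,7,0,0,0],[20,5,0,0,0],[10,3,0,0,0],[3,1,0,0,0],[0,0,0,0,0],[0,0,0,0,0]])

```text
time: 12.85
tcp_pos: [0.5936, -0.1206, 0.1881]
ee_rot: [0.802, 0.597, -0.001, -0.0]
ft_force: [-0.6, -0.6, 0.6]
opening: 0.0006
```

```bash
python3 look.py 8
```

```text
fix tcp -159.0 -1.7 z 0.1881 yaw 73.3 F [-0.6 -0.6  0.6] op 0.0006 t 12.85
```

View pics/side8c.png

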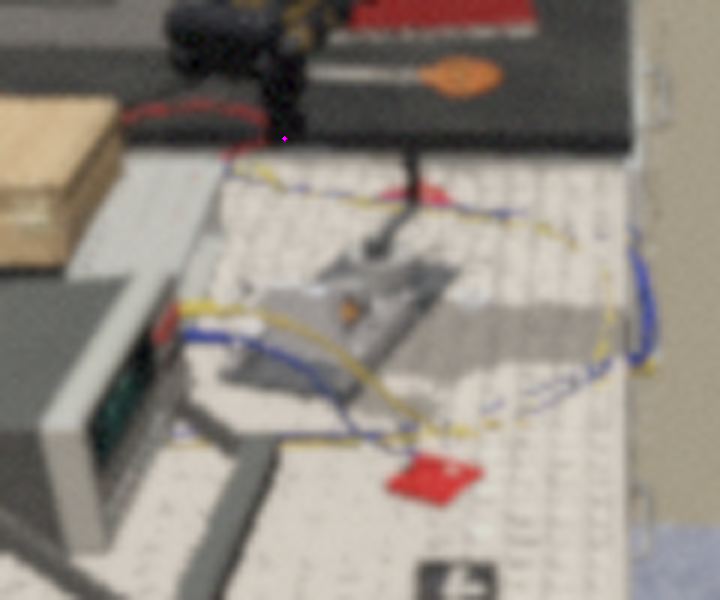

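View pics/top8c.png

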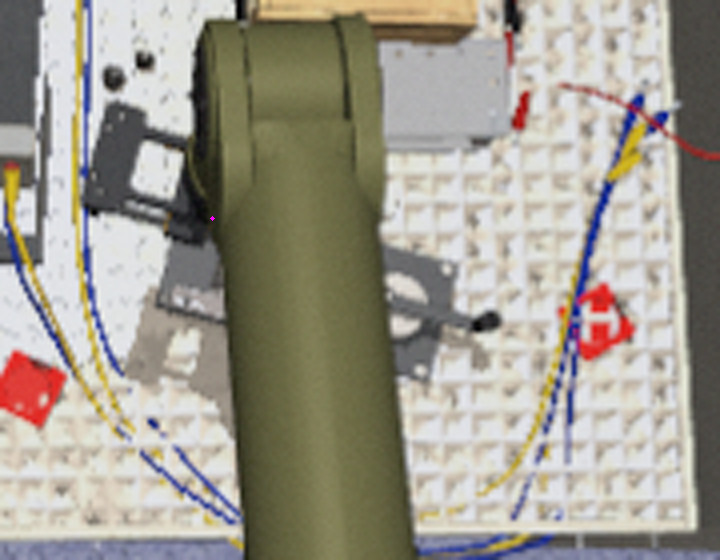

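```bash
python3 - <<'E'
from h import *
P=np.load('P.npy'); c=cap('top'); p=px2w(c,249.6+489/4,109.6+320/4,.085)
c2=cap('side'); q=px2w(c2,189.6+412/6,129.6+152/6,.085)
for w in (p,q):
    d=w[:2]-P[:2]; print(w,np.linalg.norm(d),'a',-(np.arctan2(d[1],d[0])-P[2]))
E
```

```text
[ 0.52785293 -0.3481314   0.085     ] 0.07784817237186585 a 6.643942149864301e-05
[ 0.52774222 -0.36267161  0.085     ] 0.0919074745427399 a -0.04380065252415788
```

>>> play_rows(motion=[[0,2,8,0,0],[0,0,18,0,0],[0,0,25,0,0],[0,0,25,0,0],[0,0,25,0,0],[0,0,15,0,0],[0,0,10,0,0],[0,0,6,0,0],[0,0,5,0,0],[0,0,3,0,0],[0,0,0,0,0]])

```text
time: 14.15
tcp_pos: [0.5964, -0.1197, 0.0488]
ee_rot: [0.802, 0.598, 0.0, 0.0]
ft_force: [-0.1, 0.1, -1.3]
opening: 0.0007
```

```bash
python3 look.py 9
```

```text
fix tcp -160.7 0.7 z 0.0488 yaw 73.4 F [-0.1  0.1 -1.3] op 0.0007 t 14.15
```

View pics/side9c.png

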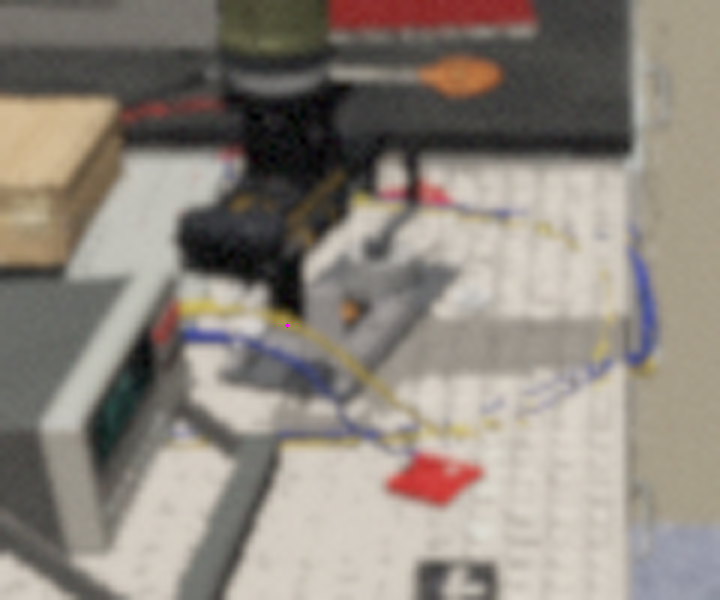

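>>> play_rows(motion=[[-3,0,0,0,0],[-4,0,0,0,0],[-4,0,0,0,0],[-4,0,0,0,0],[-4,0,0,0,0],[0,0,0,0,0]])

```text
time: 14.85
tcp_pos: [0.5906, -0.1384, 0.0486]
ee_rot: [0.802, 0.598, -0.0, 0.0]
ft_force: [-0.3, -1.1, -0.1]
opening: 0.0008
```

>>> play_rows(motion=[[-4,0,0,0,0],[-4,0,0,0,0],[-4,0,0,0,0],[-4,0,0,0,0],[0,0,0,0,0]])

```text
time: 15.35
tcp_pos: [0.5858, -0.1544, 0.0485]
ee_rot: [0.802, 0.598, -0.0, 0.0]
ft_force: [0.5, 0.1, 0.3]
opening: 0.0006
```

```bash
python3 look.py 10
```

```text
fix tcp -124.3 0.5 z 0.0485 yaw 73.4 F [0.5 0.1 0.3] op 0.0006 t 15.35
```

View pics/side10c.png

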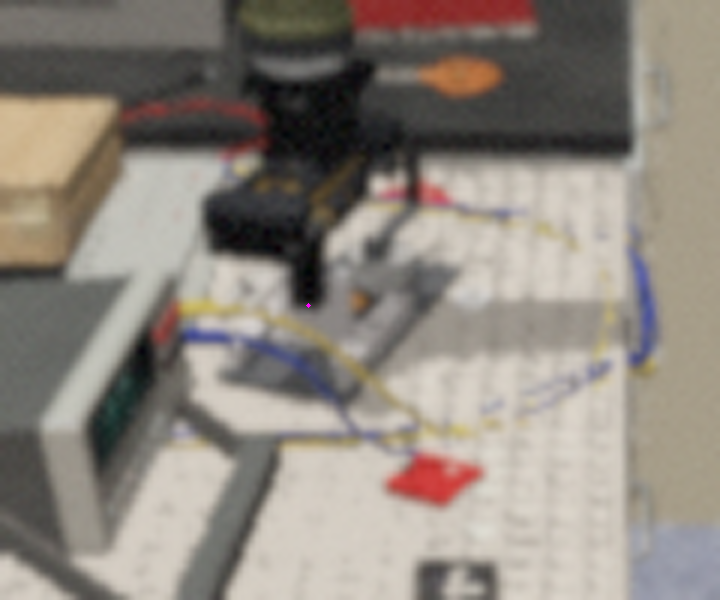

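>>> play_rows(motion=[[-4,0,0,0,0],[-4,0,0,0,0],[-4,0,0,0,0]])

```text
time: 15.75
tcp_pos: [0.5827, -0.1646, 0.0485]
ee_rot: [0.801, 0.598, 0.0, -0.0]
ft_force: [0.7, 2.8, -0.0]
opening: 0.0005
```

>>> play_rows(motion=[[-3,0,0,0,0],[-3,0,0,0,0]])

```text
time: 15.95
tcp_pos: [0.5817, -0.1681, 0.0486]
ee_rot: [0.801, 0.598, 0.002, -0.001]
ft_force: [3.4, 9.9, -1.8]
opening: 0.0004
```

>>> play_rows(motion=[[-2,0,0,0,0],[-2,0,0,0,0]])

```text
time: 16.15
tcp_pos: [0.5817, -0.1681, 0.0487]
ee_rot: [0.801, 0.599, 0.004, -0.002]
ft_force: [4.0, 14.3, -2.1]
opening: 0.0005
```

```bash
python3 look.py 11
```

```text
fix tcp -110.1 0.4 z 0.0487 yaw 73.6 F [ 4.  14.3 -2.1] op 0.0005 t 16.15
```

View pics/side11c.png

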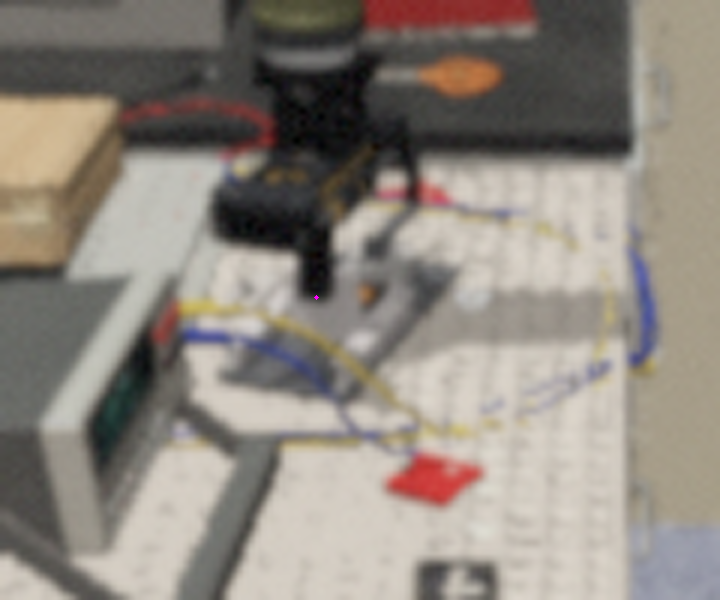

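>>> play_rows(motion=[[5,0,0,0,0],[8,0,0,0,0],[12,0,0,0,0],[8,0,-10,0,0],[0,0,-25,0,0],[0,0,-35,0,0],[0,0,-35,0,0],[0,-20,-20,0,0],[0,-40,0,0,0],[0,-45,0,0,0],[0,-40,0,0,0],[0,-20,0,0,0],[0,0,0,0,0]])

```text
time: 17.55
tcp_pos: [0.4292, -0.0953, 0.1742]
ee_rot: [0.802, 0.598, -0.002, 0.002]
ft_force: [0.2, -0.3, 1.0]
opening: 0.0006
```

```bash
python3 look.py 12
```

```text
fix tcp -136.5 -166.5 z 0.1742 yaw 73.4 F [ 0.2 -0.3  1. ] op 0.0006 t 17.55
```

View pics/top12c.png

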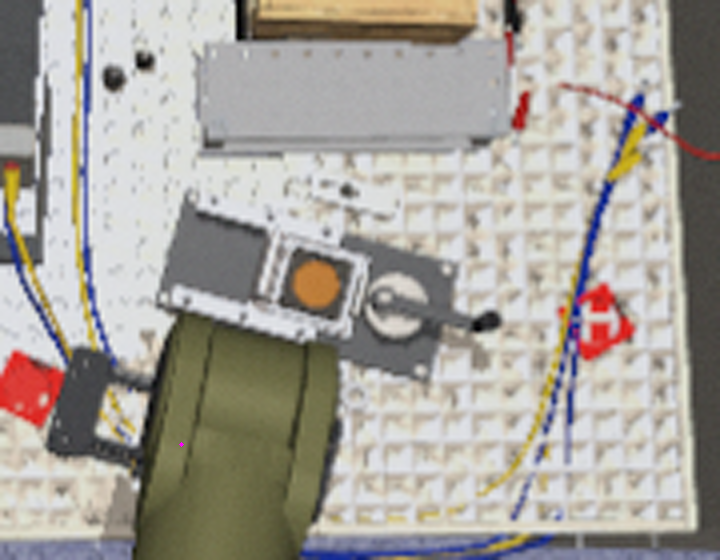

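View pics/side12c.png

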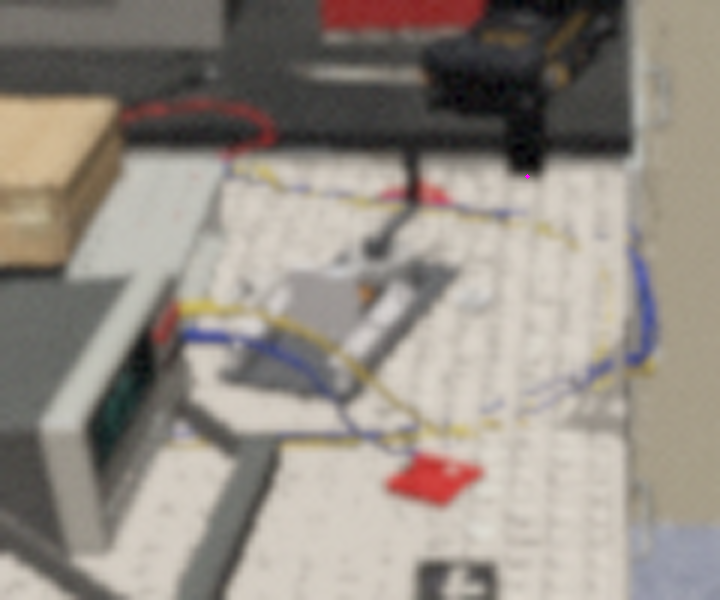

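```bash
python3 - <<'E'
from h import *
c=cap('top'); a=cv2.imread('pics/top8.png')
def cen(f):
    i=cv2.imread(f)[150:210,290:350].astype(int); m=(i[...,2]-i[...,0]>60)&(i[...,1]>60); v,u=np.nonzero(m); return px2w(c,u.mean()+290,v.mean()+150,.028)
d=cen('pics/top12.png')-cen('pics/top7.png'); P=np.load('P.npy'); e=np.array([np.cos(P[2]),np.sin(P[2])])
print('travel',d[:2]@e, 'lat',d[:2]@[-e[1],e[0]]); 
E
python3 -c "
from bench import bot; print(bot.sign_off())"
```

```text
travel 0.0326102362739825 lat -0.00016922935050391773
the job is handed in; nothing more can be done
None
```

I turned the cam lever to its straight position first, then pushed the slide fully home, and handed the job in at about 18 s of the 61 s allowed.

- **Lever:** I pushed the pin round with the fingertips until the lever pointed straight away from the slide. The angle came out at about 0.00 rad from the top view and −0.04 rad from the side view. The side view put the pin's distance from the axis at 92 mm against the true 80 mm. That reading is rougher, but both angles are well inside the 0.3 rad limit. The last picture shows the lever unmoved after the slide push.
- **Slide:** I pushed the rear plate with shut fingers until it stopped hard, at about 15 N on the wrist. The filter's measured travel was 32.6 mm against the 33 mm nominal, with 0.2 mm of sideways shift. It still lies in the pocket.
- **Surroundings:** I looked at the clamp, bush and red look-alikes by eye in the last pictures, and they stand where they were. I did not measure them, and the things further from the fixture were not checked again. The arm ended clear of everything.

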